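Face the biscuit canister to the front and lid it

TASK

The open white biscuit canister stands turned away on its swivel base: roll its edge round with a fingertip until the middle of its blue label faces front, straight above the orange pointer on the base. Then take its wooden lid by the knob from the slanted rest and set it gently on the canister, seated and level, with the label still facing front. Leave everything else on the shelf standing where it is.

Things in the scene. Friction and masses are not known exactly. Their poses are not given: they have to be found in the camera images.
- base: Low round wooden swivel base, 132 mm across, 16 mm high, fixed to the work surface. Origin: centre of its underside; it lies on the canister's turning axis. +x points to the front, where an orange pointer block (12 mm high) sticks out to 84 mm from the centre. Light bearing: the canister on it turns at about 0.05 N m and stays where it is left.
- canister: White open-topped canister, 110 mm across, 115 mm high, smooth round side, too wide to grip. Stands on the base, cannot be lifted, turns either way without limit about its upright axis: a fingertip pressed with 3 to 5 N on its side and carried round the axis takes it along. Origin: on the axis, underside, 22 mm above the work surface; z up, +x to the middle of its label.
- label (a point): Middle of the blue label (about 60 mm wide and 60 mm high, yellow patch in its middle; a blue stripe 14 mm wide runs from it up and over the rim, seen from above), on the canister's side, 55 mm from the axis, 62 mm above the work surface.
- front_mark (a point): Point above the orange pointer, fixed to the base, 55 mm from the canister's axis and 62 mm above the work surface: where the middle of the label must come to be.
- rim (a point): Centre of the canister's mouth, in the plane of the rim's top, 137 mm above the work surface; z up. The mouth is 102 mm across (wall 4 mm) and clear for 22 mm below the rim.
- lid: Loose wooden lid, 150 g: flange 114 mm across, 8 mm thick; dark plug below, 92 mm across tapering to 84, 8 mm deep (5 mm play in the mouth); knob above, 30 mm across, 32 mm high. Origin: on the axis, in the flange's underside, which rests on the rim (seated: at rim); z to the knob, its top 40 mm from the origin. Starts on the rest, knob up, axis leaning 35 degrees.
- lid_rest: Fixed grey painted rest, foot 120 x 190 mm, origin centre of underside. Its board slopes 35 degrees down to its -x side (about to the robot); two pegs stop the lid, else free. A steel rail (10 mm thick) along y, 200 mm above the work surface at x = +8 mm, on posts at y = +-88 mm, bars the way straight down to the knob: reach in and draw out along the lid's leaning axis.
- flat_tin: Bystander: flat aluminium tin, 82 mm across, 34 mm high, origin under its centre.
- spice_red: Bystander: amber spice jar with red cap, 44 mm across, 100 mm high, origin under its centre.
- spice_black: Bystander: green spice jar with black cap, 44 mm across, 100 mm high, origin under its centre.
- food_can: Bystander: food can with green label, 72 mm across, 100 mm high, origin under its centre.
- syrup: Bystander: amber syrup bottle with orange cap and red label, 68 mm across, 190 mm high, origin under its centre.
- tea_box: Bystander: purple carton with yellow band, 60 x 120 x 100 mm, origin under its centre.
- short_jar: Bystander: short glass jar with orange cap, 68 mm across, 70 mm high, origin under its centre.
Not all that is in view belongs to the job. Of the things like the lid, leave any that is turquoise; of the rest the smaller one is meant.

How it is judged:
By the outcome, as a careful person would: the job done as asked, in the order asked, and still so for the second after the job is handed in, with the robot touching nothing.
It also fails if it takes over 72 s, if anything falls off the work surface, if the arm or the gripper's body presses on something with over 40 N, if the wrist force passes 120 N, or if a joint passes its speed limit or range.

ROBOT

A 6-joint arm with a two-finger parallel gripper is mounted at the origin on the work surface. World frame = base frame: x ahead of the robot, y to its left, z up, the work surface at z = 0. Lengths are in m, angles in degrees, forces in N, time in s.
With the tool pointing down it reaches from about 0.25 to 0.725 m from the base axis. Payload 9.7 kg.
Tool frame: the origin (TCP) lies midway between the tips of the shut fingers; the grasp point (between the pads) lies 19 mm behind it; z points along the fingers, y is the line along which they close (so a half turn about z gives the same grasp; the last joint's range is limited). The gripper opens to 85 mm and grips with 20 to 120 N. Pads are 22 mm wide; open, the fingers measure 114 mm over their backs; the gripper's body (76 mm by 85 mm) begins 54 mm behind the grasp point. The pads swing forward as they close: fully open they stand 13 mm farther back than shut.
Start: joints at [76.604, 4.979, 10.078, 95.1, 0, 90], TCP at [0.127, 0.535, 0.209] pointing down, gripper open.
Joint ranges: [-179.16, 179.16], [-48.56, 103.87], [-65.8, 70.77], [-126.05, 130.52], [-82.76, 87.17], [-180, 180]. Speed limits (degrees/s): [127.2, 127.2, 147.25, 180, 180, 180].

INTERFACE

Orientations are given as [roll, pitch, yaw] about the fixed x, y, z axes, in that order (R = Rz(yaw) Ry(pitch) Rx(roll)).
In Python, from workcell import bot gives the robot as it stands.
- The arm moves only by the shell command python3 -m crank 'ROWS' [FORCE]. ROWS is JSON, a list of rows, each an object with "gripper": the finger opening in mm, from 0 to 85.4; "travel": the shift along the tool's x, y, z in mm, a list of three; "twist": the turn, a rotation vector about the tool's x, y, z in rad, a list of three. In form: [{"gripper": gripper, "travel": [tx, ty, tz], "twist": [rx, ry, rz]}, ...]. A call has 1 to 12 rows; each row shifts and turns the commanded pose from where the row before left it, along the tool's axes as they then stand; what a row does not reach is not made up. A row lasts 1/8 s, in which the tool goes at most 62.5 mm and 10.7 degrees, less where a joint would pass 70% of its speed; a pose out of reach is approached as far as the arm can. A call is refused whole if a number of a shift passes 62.5 or a number of a turn 0.188, either way. A call with a gripper value outside its range is refused whole. The fingers move at their own pace and stop on an object; FORCE is the grip in N (left out, the last holds). Time passes only in rows, so rows that do not move let the fingers close. It gives the time, the measured TCP pose, the force, the opening and the grip force at its end, in the units of the state.
- bot.get_obs(): the state, without advancing time (a new reading comes with each control period).
- bot.camera(name): name is "side" or "top" or "wrist"; returns the picture (420x560x3 uint8, red, green, blue); there is no depth.
- bot.calibration(name): a dict with "vfov" (degrees; the focal length in pixels is half the picture's height over the tangent of half this angle, whatever the lens; pixels are square), "cx", "cy" (the principal point, pixels), "k1" (the pictures are not rectified: a ray, as slopes to the right and down, at radius r is drawn at 1 + k1 r^2 times it, then the intrinsics apply), "camera_from_world" (4x4, takes a point from world to camera coordinates). Camera axes: x right, y down, z forward; pixel columns grow to the right and rows downward; lengths in m; the calibration is good to about 2 mm. A picture is of the moment at which its call begins: read the wrist's pose just before it. calibration takes no time and is no camera call; for the wrist camera it gives the pose at the moment of the call.
- bot.job_done(): hands the job in; it is judged then, once.
The state is a dict: "time": time; "q": joint angles; "qd": joint speeds; "joint_efforts": joint torques, N m; "ee_pos": TCP position; "tcp_rot": TCP orientation; "wrist_force": force on the tool from outside, world axes, zero at the start; "torque": the same for the moment, N m; "opening": finger opening in m; "grasp_force": force on a finger pad.
Only numpy, scipy, OpenCV 4.12 (cv2) and the standard library are available. Lean on these libraries where they do the work, as an engineer would, in place of code of your own. Each camera call takes 0.05 s, during which the arm holds its last target. There are 200 camera calls.

## Working session

There is one attempt and no reset: what is moved stays moved. The work goes in short steps, Python scripts to look and compute and a shell command to move; the robot and the scene stay as the last step left them, time stands still between calls to the robot, and variables do not carry over. Pictures are saved under pics/ and viewed, at most 10 in all, crops included, and the job is handed in when it is done.

```bash
mkdir -p pics; ls; python3 - <<'E'
from workcell import bot
import cv2,json
o=bot.get_obs();print(o)
for n in("top","side"):
    im=bot.camera(n);cv2.imwrite(f"pics/{n}0.png",im[:,:,::-1])
    print(n,bot.calibration(n))
E
```

```text
pics
{'time': 0.0, 'q': array([7.66033063e+01, 5.01138296e+00, 1.00321050e+01, 9.50979941e+01,
       1.52555982e-03, 9.00009180e+01]), 'qd': array([-0.07220177, -0.01813756,  0.04154097, -0.04624234,  0.0187707 ,
       -0.07204337]), 'joint_efforts': array([ 4.53139164e-04, -5.20392752e+01,  4.64799607e+01,  1.65140675e-02,
        9.27703627e-05, -1.26964178e-06]), 'ee_pos': array([0.12736188, 0.53478142, 0.20825932]), 'tcp_rot': array([-1.79922728e+02, -1.52432032e-03,  1.66602386e+02]), 'wrist_force': array([ 0.25323704, -0.08011599, -0.55266687]), 'torque': array([-0.01663596, -0.07725712, -0.00179686]), 'grasp_force': 0.0, 'opening': 0.08505262836061063}
top {'vfov': 49.5229405114397, 'cx': 277.59241521835014, 'cy': 205.033910576945, 'k1': 0.009173601267516417, 'camera_from_world': array([[ 0.0081442 , -0.99985834,  0.01472995, -0.01432737],
       [-0.98245503, -0.0107454 , -0.18618984,  0.55473432],
       [ 0.18632174, -0.01295515, -0.98240337,  1.40793088],
       [ 0.        ,  0.        ,  0.        ,  1.        ]])}
side {'vfov': 42.486695873360404, 'cx': 275.27293246492917, 'cy': 212.6272978535278, 'k1': -0.19376484513684825, 'camera_from_world': array([[ 0.78845313, -0.61477885,  0.01971338, -0.42942506],
       [-0.32410422, -0.44247557, -0.83616495,  0.27949604],
       [ 0.52277922,  0.65288769, -0.54812367,  1.07562063],
       [ 0.        ,  0.        ,  0.        ,  1.        ]])}
```

View pics/top0.png

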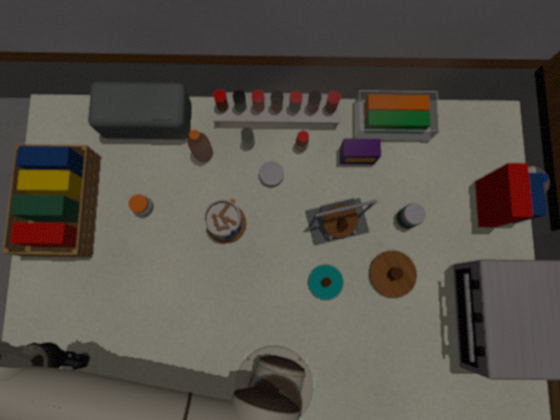

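View pics/side0.png

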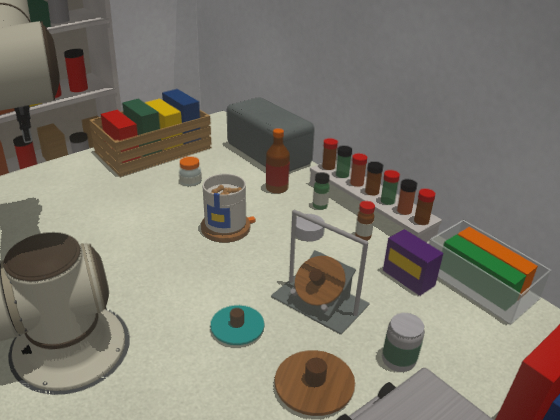

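```bash
cat > h.py <<'E'
import numpy as np,cv2
from workcell import bot
def K(c):
    f=210/np.tan(np.radians(c["vfov"]/2));return f
def proj(n,P,c=None):
    c=c or bot.calibration(n);P=np.atleast_2d(P);T=c["camera_from_world"]
    p=P@T[:3,:3].T+T[:3,3];s=p[:,:2]/p[:,2:];r2=(s**2).sum(1,keepdims=True)
    return s*(1+c["k1"]*r2)*K(c)+[c["cx"],c["cy"]]
def ray(n,uv,c=None):
    c=c or bot.calibration(n);d=(np.array(uv,float)-[c["cx"],c["cy"]])/K(c);s=d.copy()
    for _ in range(30): s=d/(1+c["k1"]*(s@s))
    T=c["camera_from_world"];R=T[:3,:3]
    return -R.T@T[:3,3], R.T@np.r_[s,1]
def atz(n,uv,z,c=None):
    o,d=ray(n,uv,c);return o+d*(z-o[2])/d[2]
E
python3 - <<'E'
from h import *
t=cv2.imread("pics/top0.png");s=cv2.imread("pics/side0.png")
def crop(im,x,y,w,h,k):return cv2.resize(im[y:y+h,x:x+w],None,fx=k,fy=k,interpolation=cv2.INTER_CUBIC)
a=crop(t,190,185,65,65,6);b=crop(t,300,185,65,65,6)  # 390
c=crop(s,190,165,75,75,2.6*2);c=cv2.resize(c,(390,200*1)) if 0 else c[:,:]
top=np.hstack([a[:300],b[:300]])
c=crop(s,195,170,65,75,4);d=crop(s,265,205,110,75,4)
bot_=np.hstack([c,d]);bot_=cv2.resize(bot_,(700,300))if 0 else bot_
W=max(top.shape[1],bot_.shape[1])
pad=lambda i:cv2.copyMakeBorder(i,0,0,0,W-i.shape[1],0)
cv2.imwrite("pics/z0.png",np.clip(np.vstack([pad(top),pad(bot_)])*1.4,0,255).astype('uint8'))
for nm,uv,z in[("can rim",(223,219),.137),("pointer",(233,201),.012),("base",(227,223),.016),("stripe",(234,234),.137),("rest",(337,222),0.01),("knob",(342,224),.14)]:print(nm,atz("top",uv,z).round(3))
for nm,uv,z in[("flat_tin",(271,174),.034),("syrup",(194,135),.19),("tea",(361,146),.1),("redcap",(303,138),.1),("blackcap",(247,132),.1),("foodcan",(413,213),.1),("shortjar",(139,204),.07)]:print(nm,atz("top",uv,z).round(3))
print(atz("side",(251,219),.012))
E
```

```text
can rim [0.494 0.155 0.137]
pointer [0.574 0.138 0.012]
base [0.5   0.155 0.016]
stripe [0.45  0.121 0.137]
rest [ 0.508 -0.205  0.01 ]
knob [ 0.483 -0.201  0.14 ]
flat_tin [0.662 0.013 0.034]
syrup [0.738 0.243 0.19 ]
tea [ 0.74  -0.273  0.1  ]
redcap [ 0.764 -0.088  0.1  ]
blackcap [0.782 0.091 0.1  ]
foodcan [ 0.525 -0.429  0.1  ]
shortjar [0.55  0.428 0.07 ]
[0.57605352 0.14791799 0.012     ]
```

View pics/z0.png

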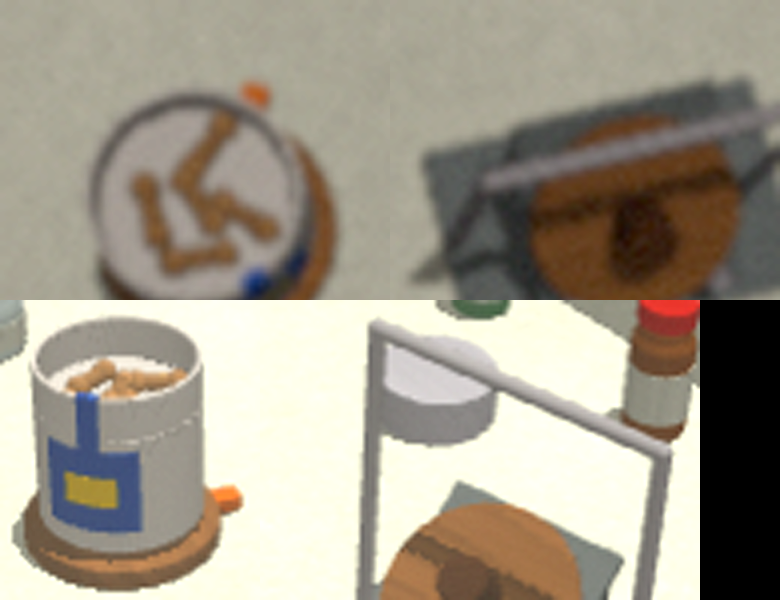

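```bash
python3 - <<'E'
from h import *
from scipy.optimize import least_squares as LS
a=np.linspace(0,2*np.pi,721)
circ=lambda x,y,r,z:np.c_[x+r*np.cos(a),y+r*np.sin(a),0*a+z]
ct,cs=bot.calibration("top"),bot.calibration("side")
def f(p):
    x,y=p[:2]
    rt=proj("top",circ(x,y,.055,.137),ct);rs=proj("side",circ(x,y,.055,.137),cs);b=proj("side",circ(x,y,.066,.016),cs)
    bt=proj("top",circ(x,y,.066,.016),ct)
    return np.r_[rt[:,0].min()-204.8,rt[:,0].max()-241,rt[:,1].min()-200,rs[:,0].min()-203.2,rs[:,0].max()-245.9,rs[:,1].min()-174.2,b[:,0].min()-200.5,b[:,0].max()-250.2,bt[:,0].max()-246]
s=LS(f,[.49,.155],loss="soft_l1");print(s.x,f(s.x).round(1))
C=s.x
for nm,cam,uv,z in[("ptr top","top",(233,200.7),.012),("ptr side","side",(251.5,219.5),.012),("stripe top","top",(233,232),.137),("stripe side","side",(217,193.7),.135)]:
    p=atz(cam,uv,z)[:2]-C;print(nm,np.hypot(*p).round(4),np.degrees(np.arctan2(p[1],p[0])).round(1))
# yellow patch at z .062
def g(p):
    return (proj("side",[C[0]+.055*np.cos(p[0]),C[1]+.055*np.sin(p[0]),p[1]],cs)[0]-[217.7,217.5])
s=LS(g,[-2.4,.062]);print("label",np.degrees(s.x[0]),s.x[1],s.fun)
# rail ends
def r(p):
    x,y,h=p;ax=np.array([-np.sin(h),np.cos(h),0])*.088;c=np.array([x+.008*np.cos(h),y+.008*np.sin(h),.2])
    P=np.array([c+ax,c-ax])
    return np.r_[(proj("side",P,cs)-[[293.7,212],[366.5,243.5]]).ravel(),(proj("top",P,ct)-[[306.5+9,215.7],[374,202.5]]).ravel()]
s=LS(r,[.508,-.205,0]);print("rest",s.x[:2],np.degrees(s.x[2]),s.fun.round(1))
E
```

```text
[0.49948602 0.15692627] [-0.7 -0.1 -0.7 -0.8 -0.   1.5  0.2  0.3  0.6]
ptr top 0.0783 -14.3
ptr side 0.0771 -8.8
stripe top 0.0547 -143.4
stripe side 0.0362 -152.9
label -142.54784359704604 0.07761865898678681 [ 1.70530257e-13 -6.25277607e-13]
rest [ 0.51305771 -0.2027189 ] 14.192711983146204 [-0.1  1.3 -1.3  1.  -0.2 -0.8  0.2 -1.7]
```

```bash
python3 -m crank '[{"gripper":0,"travel":[-40,-34,-6],"twist":[0,0,0]},{"gripper":0,"travel":[-44,-37.5,-6],"twist":[0,0,0]},{"gripper":0,"travel":[-44,-37.5,-6],"twist":[0,0,0]},{"gripper":0,"travel":[-44,-37.5,-6],"twist":[0,0,0]},{"gripper":0,"travel":[-44,-37.5,-6],"twist":[0,0,0]},{"gripper":0,"travel":[-44,-37.5,-6],"twist":[0,0,0]},{"gripper":0,"travel":[-44,-37.5,-6],"twist":[0,0,0]},{"gripper":0,"travel":[-44,-37.5,0],"twist":[0,0,0]},{"gripper":0,"travel":[-44,-37.5,0],"twist":[0,0,0]},{"gripper":0,"travel":[-44,-37.5,0],"twist":[0,0,0]},{"gripper":0,"travel":[0,0,0],"twist":[0,0,0.18]}]' 40
python3 -m crank '[{"gripper":0,"travel":[0,0,0],"twist":[0,0,0.186]},{"gripper":0,"travel":[0,0,0],"twist":[0,0,0.186]},{"gripper":0,"travel":[0,0,0],"twist":[0,0,0.186]},{"gripper":0,"travel":[0,0,0],"twist":[0,0,0.186]},{"gripper":0,"travel":[0,0,0],"twist":[0,0,0.186]},{"gripper":0,"travel":[0,0,0],"twist":[0,0,0.186]},{"gripper":0,"travel":[0,0,0],"twist":[0,0,0.186]},{"gripper":0,"travel":[0,0,0],"twist":[0,0,0.186]},{"gripper":0,"travel":[0,0,0],"twist":[0,0,0]}]'
python3 - <<'E'
from h import *
o=bot.get_obs();print(o['q'].round(1),o['ee_pos'],o['tcp_rot'],o['wrist_force'],o['time'])
c=bot.calibration("wrist");im=bot.camera("wrist");cv2.imwrite("pics/w1.png",im[:,:,::-1]);np.save("w1.npy",c,allow_pickle=True)
print(c, "cam at",-c["camera_from_world"][:3,:3].T@c["camera_from_world"][:3,3])
E
```

```text
time: 1.48
ee_pos: [0.4668, 0.0695, 0.2499]
tcp_rot: [-179.9, -0.1, 155.9]
wrist_force: [-0.5, -0.3, 0.1]
opening: 0.0001
grasp_force: 0.0
time: 2.6
ee_pos: [0.4654, 0.0726, 0.2507]
tcp_rot: [-180.0, 0.0, 71.1]
wrist_force: [0.5, 0.2, 0.4]
opening: 0.0002
grasp_force: 0.0
[  8.9  -4.6   5.1  99.8   0.  117.8] [0.46538681 0.07262986 0.25070359] [-1.79972811e+02  1.41008160e-02  7.11088151e+01] [0.49279399 0.18389364 0.37092647] 2.6
{'vfov': 58.41993466819941, 'cx': 277.8999249263532, 'cy': 214.08575729025404, 'k1': -0.07339914471333638, 'camera_from_world': array([[ 0.94602834, -0.32407941, -0.0017095 , -0.41554696],
       [-0.31173968, -0.91142375,  0.26856121,  0.16407962],
       [-0.08859324, -0.25353359, -0.9632611 ,  0.47836275],
       [ 0.        ,  0.        ,  0.        ,  1.        ]])} cam at [0.48664903 0.13615688 0.41601244]
```

View pics/w1.png

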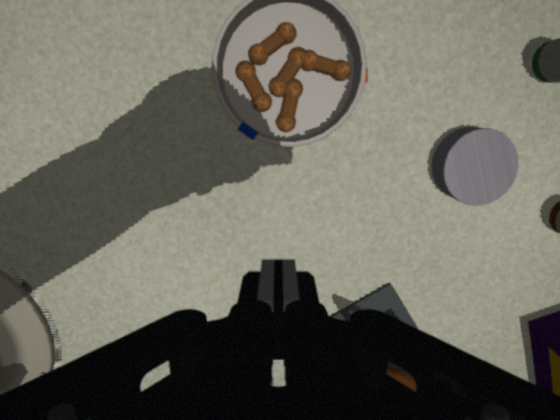

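```bash
python3 - <<'E'
from h import *
from scipy.optimize import least_squares as LS
c=np.load("w1.npy",allow_pickle=True).item()
a=np.linspace(0,2*np.pi,721)
def f(p):
    q=proj("wrist",np.c_[p[0]+.055*np.cos(a),p[1]+.055*np.sin(a),0*a+.137],c)
    return [q[:,0].min()-212.5,q[:,0].max()-367,q[:,1].max()-147.5]
s=LS(f,[.5,.157]);print(s.x,s.fun)
for C in(s.x,[.4995,.157]):
  for uv,z in(((248,131),.137),((367,75.5),.012)):
    p=atz("wrist",uv,z,c)[:2]-C;print(np.hypot(*p),np.degrees(np.arctan2(p[1],p[0])))
E
```

```text
[0.50322886 0.16015429] [-0.75186376  0.75491637  0.06696161]
0.052516677646288736 -144.0008850614061
0.0830734408200181 -14.152694251645425
0.047647288536261066 -144.43400378550334
0.08600956098131163 -11.50692822564694
```

```bash
python3 -m crank '[{"gripper":0,"travel":[0,0,40],"twist":[0,0,0.063]},{"gripper":0,"travel":[0,0,40],"twist":[0,0,0]},{"gripper":0,"travel":[0,0,40],"twist":[0,0,0]},{"gripper":0,"travel":[0,0,40],"twist":[0,0,0]},{"gripper":0,"travel":[15,0,0],"twist":[0,0,0]},{"gripper":0,"travel":[4,0,0],"twist":[0,0,0]},{"gripper":0,"travel":[0,0,0],"twist":[0,0,0]}]'
python3 -m crank '[{"gripper":0,"travel":[2,0,0],"twist":[0,0,0]},{"gripper":0,"travel":[0,0,0],"twist":[0,0,0]}]'
python3 -m crank '[{"gripper":0,"travel":[2,0,0],"twist":[0,0,0]},{"gripper":0,"travel":[0,0,0],"twist":[0,0,0]}]'

```

```text
time: 3.52
ee_pos: [0.4739, 0.0909, 0.0929]
tcp_rot: [179.9, -0.1, 67.5]
wrist_force: [0.4, 0.2, 0.6]
opening: -0.0002
grasp_force: 0.0
time: 3.78
ee_pos: [0.4739, 0.0921, 0.0916]
tcp_rot: [180.0, -0.0, 67.4]
wrist_force: [-0.1, 0.4, -0.2]
opening: -0.0002
grasp_force: 0.0
time: 4.03
ee_pos: [0.4744, 0.0939, 0.091]
tcp_rot: [180.0, -0.0, 67.4]
wrist_force: [-0.1, 0.9, -0.3]
opening: 0.0002
grasp_force: 0.0
```

```bash
python3 -m crank '[{"gripper":0,"travel":[2,0,0],"twist":[0,0,0]},{"gripper":0,"travel":[0,0,0],"twist":[0,0,0]}]'
python3 -m crank '[{"gripper":0,"travel":[2,0,0],"twist":[0,0,0]},{"gripper":0,"travel":[0,0,0],"twist":[0,0,0]}]'

```

```text
time: 4.28
ee_pos: [0.4751, 0.0958, 0.0909]
tcp_rot: [-180.0, 0.0, 67.4]
wrist_force: [0.6, 0.1, -0.4]
opening: -0.0001
grasp_force: 0.0
time: 4.53
ee_pos: [0.4759, 0.0977, 0.091]
tcp_rot: [-180.0, 0.0, 67.4]
wrist_force: [-0.6, 0.0, 0.2]
opening: -0.0001
grasp_force: 0.0
```

```bash
python3 -m crank '[{"gripper":0,"travel":[2,0,0],"twist":[0,0,0]},{"gripper":0,"travel":[0,0,0],"twist":[0,0,0]}]'
python3 -m crank '[{"gripper":0,"travel":[1,0,0],"twist":[0,0,0]},{"gripper":0,"travel":[0,0,0],"twist":[0,0,0]}]'

```

```text
time: 4.78
ee_pos: [0.4767, 0.0995, 0.091]
tcp_rot: [-180.0, -0.0, 67.4]
wrist_force: [-0.3, -0.7, 0.5]
opening: 0.0001
grasp_force: 0.0
time: 5.03
ee_pos: [0.477, 0.1004, 0.091]
tcp_rot: [-180.0, 0.0, 67.4]
wrist_force: [0.1, -0.1, -0.1]
opening: 0.0
grasp_force: 0.0
```

```bash
for i in 1; do python3 -m crank '[{"gripper":0,"travel":[1,0,0],"twist":[0,0,0]},{"gripper":0,"travel":[0,0,0],"twist":[0,0,0]}]' | grep -E "pos|wrist"
python3 -m crank '[{"gripper":0,"travel":[1,0,0],"twist":[0,0,0]},{"gripper":0,"travel":[0,0,0],"twist":[0,0,0]}]'| grep -E "pos|wrist"; done

```

```text
ee_pos: [0.4774, 0.1013, 0.091]
wrist_force: [0.2, -0.2, -1.3]
ee_pos: [0.4777, 0.102, 0.091]
wrist_force: [-0.4, -2.1, 0.8]
```

```bash
python3 -m crank '[{"gripper":0,"travel":[1,0,0],"twist":[0,0,0]},{"gripper":0,"travel":[0,0,0],"twist":[0,0,0]}]' | grep -E "pos|wrist"
python3 -c "
from h import *
print(bot.get_obs()['wrist_force'],bot.get_obs()['ee_pos'])"

```

```text
ee_pos: [0.4777, 0.102, 0.091]
wrist_force: [-2.7, -7.5, 3.0]
[-2.74712808 -7.52570375  2.98006628] [0.47769926 0.10204832 0.09098404]
```

```bash
python3 -m crank '[{"gripper":0,"travel":[-0.5,0,0],"twist":[0,0,0]},{"gripper":0,"travel":[0.1,3.7,0],"twist":[0,0,-0.06]},{"gripper":0,"travel":[0.1,3.7,0],"twist":[0,0,-0.06]},{"gripper":0,"travel":[0.1,3.7,0],"twist":[0,0,-0.06]}]' | grep -E "pos|wrist|rot"
cat > st.py <<'E'
from h import *
o=bot.get_obs();y=np.radians(o['tcp_rot'][2]);F=o['wrist_force'];p=o['ee_pos'][:2]-[.501,.1585]
print("radial %.1f tang %.1f r %.4f phi %.1f yaw-180 %.1f q6 %.0f"%(-(F[0]*np.cos(y)+F[1]*np.sin(y)),F[0]*np.sin(y)-F[1]*np.cos(y),np.hypot(*p),np.degrees(np.arctan2(p[1],p[0])),np.degrees(y)-180,o['q'][5]),o['time'])
E
python3 st.py
```

```text
ee_pos: [0.4883, 0.0984, 0.091]
tcp_rot: [-180.0, 0.1, 77.8]
wrist_force: [-2.4, -6.3, 2.0]
radial 6.7 tang -1.0 r 0.0614 phi -101.9 yaw-180 -102.2 q6 114 6.275
```

```bash
python3 -m crank '[{"gripper":0,"travel":[-0.3,3.7,0],"twist":[0,0,-0.06]},{"gripper":0,"travel":[0.1,3.7,0],"twist":[0,0,-0.06]},{"gripper":0,"travel":[0.1,3.7,0],"twist":[0,0,-0.06]},{"gripper":0,"travel":[0.1,3.7,0],"twist":[0,0,-0.06]},{"gripper":0,"travel":[0.1,3.7,0],"twist":[0,0,-0.06]}]' >/dev/null;python3 st.py
```

```text
radial 8.5 tang -0.4 r 0.0622 phi -84.4 yaw-180 -85.0 q6 96 6.9
```

```bash
python3 -m crank '[{"gripper":0,"travel":[-0.6,3.7,0],"twist":[0,0,-0.06]},{"gripper":0,"travel":[0,3.7,0],"twist":[0,0,-0.06]},{"gripper":0,"travel":[0,3.7,0],"twist":[0,0,-0.06]},{"gripper":0,"travel":[0,3.7,0],"twist":[0,0,-0.06]},{"gripper":0,"travel":[0,3.7,0],"twist":[0,0,-0.06]}]' >/dev/null;python3 st.py
```

```text
radial 5.8 tang -0.7 r 0.0634 phi -67.3 yaw-180 -67.8 q6 79 7.525
```

```bash
python3 -m crank '[{"gripper":0,"travel":[-0.3,3.7,0],"twist":[0,0,-0.06]},{"gripper":0,"travel":[0,3.7,0],"twist":[0,0,-0.06]},{"gripper":0,"travel":[0,3.7,0],"twist":[0,0,-0.06]},{"gripper":0,"travel":[0,3.7,0],"twist":[0,0,-0.06]},{"gripper":0,"travel":[0,3.7,0],"twist":[0,0,-0.06]}]' >/dev/null;python3 st.py
python3 -m crank '[{"gripper":0,"travel":[-0.1,3.7,0],"twist":[0,0,-0.06]},{"gripper":0,"travel":[0,3.7,0],"twist":[0,0,-0.06]},{"gripper":0,"travel":[0,3.7,0],"twist":[0,0,-0.06]},{"gripper":0,"travel":[0,3.7,0],"twist":[0,0,-0.06]},{"gripper":0,"travel":[0,3.7,0],"twist":[0,0,-0.06]}]' >/dev/null;python3 st.py
```

```text
radial 7.4 tang -1.2 r 0.0646 phi -50.4 yaw-180 -50.6 q6 62 8.15
radial 9.0 tang -0.3 r 0.0658 phi -33.8 yaw-180 -33.5 q6 46 8.775
```

```bash
python3 -m crank '[{"gripper":0,"travel":[-0.8,3.8,0],"twist":[0,0,-0.06]},{"gripper":0,"travel":[-0.1,3.8,0],"twist":[0,0,-0.06]},{"gripper":0,"travel":[-0.1,3.8,0],"twist":[0,0,-0.06]},{"gripper":0,"travel":[0,3.8,0],"twist":[0,0,-0.06]},{"gripper":0,"travel":[0,3.8,0],"twist":[0,0,-0.06]}]' >/dev/null;python3 st.py
python3 -m crank '[{"gripper":0,"travel":[-0.2,3.8,0],"twist":[0,0,-0.06]},{"gripper":0,"travel":[0,3.8,0],"twist":[0,0,-0.06]},{"gripper":0,"travel":[0,3.8,0],"twist":[0,0,-0.06]}]' >/dev/null;python3 st.py
python3 - <<'E'
from h import *
c=bot.calibration("wrist");a=bot.camera("wrist");b=bot.camera("top");cv2.imwrite("pics/t2.png",b[:,:,::-1]);cv2.imwrite("pics/w2.png",a[:,:,::-1]);np.save("w2.npy",c,allow_pickle=True)
t=cv2.resize(b[190:250,190:260],None,fx=4,fy=4,interpolation=cv2.INTER_CUBIC)
im=np.zeros((420,800,3),'uint8');im[:,:]=np.hstack([a,np.vstack([t[:,:240],np.zeros((180,240,3),'uint8')])]);cv2.imwrite("pics/v2.png",im[:,:,::-1])
E
```

```text
radial 9.3 tang -2.0 r 0.0670 phi -17.1 yaw-180 -16.2 q6 30 9.4
radial 11.1 tang -1.3 r 0.0677 phi -7.1 yaw-180 -5.9 q6 21 9.775
```

View pics/v2.png

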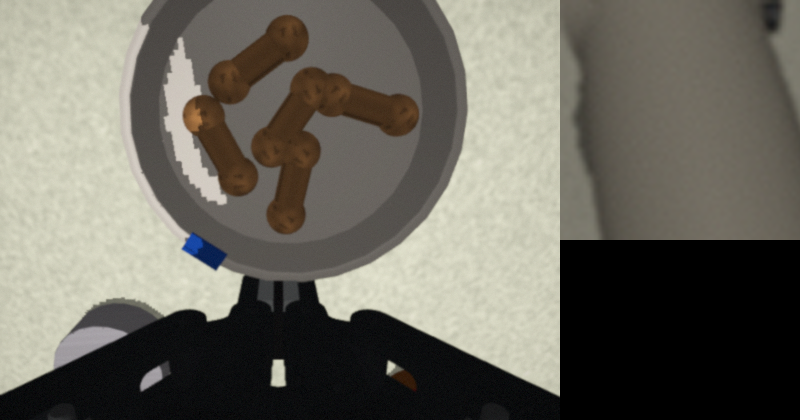

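```bash
python3 - <<'E'
from h import *
from scipy.optimize import least_squares as LS
d=[(.0612,-112.5),(.0614,-101.9),(.0622,-84.4),(.0634,-67.3),(.0646,-50.4),(.0658,-33.8),(.0670,-17.1),(.0677,-7.1)]
f=np.array([67,6.7,8.5,5.8,7.4,9,9.3,11.1]);f[0]=8
P=np.array([(.501+r*np.cos(np.radians(p)),.1585+r*np.sin(np.radians(p))) for r,p in d])
s=LS(lambda q:np.hypot(*(P-q[:2]).T)-q[2],[.5,.157,.062]);print("circle",s.x,abs(s.fun).max())
C=s.x[:2]
c=np.load("w2.npy",allow_pickle=True).item();a=np.linspace(0,2*np.pi,721)
def g(p):
    q=proj("wrist",np.c_[p[0]+.055*np.cos(a),p[1]+.055*np.sin(a),0*a+.137],c)
    return [q[:,0].min()-122,q[:,0].max()-467,q[:,1].max()-281]
w=LS(g,C);print(w.x,w.fun)
for X in(C,w.x):
    p=atz("wrist",(204.5,251.5),.137,c)[:2]-X;print(np.hypot(*p),np.degrees(np.arctan2(p[1],p[0])))
    for cam,uv,z,cc in(("wrist",(367,75.5),.012,np.load("w1.npy",allow_pickle=True).item()),("top",(233,200.7),.012,None),("side",(251.5,219.5),.012,None)):
        p=atz(cam,uv,z,cc)[:2]-X;print(cam,np.hypot(*p),np.degrees(np.arctan2(p[1],p[0])))
E
```

```text
circle [0.50401316 0.16162232 0.0651817 ] 8.444132634494173e-05
[0.50258367 0.16136557] [-3.25856112  3.33304028  0.8363078 ]
0.05231800451647426 -42.0045803150356
wrist 0.08268767041251443 -15.271991813840156
top 0.07532535875701919 -18.587888880155585
side 0.07358140959398286 -12.939527546300688
0.053220802978580395 -40.76925086125636
wrist 0.08400136900164973 -14.84622878220009
top 0.07660162732697433 -18.065040982591007
side 0.07491927713117749 -12.503363002079592
```

```bash
python3 -m crank '[{"gripper":0,"travel":[-0.8,3.9,0],"twist":[0,0,-0.06]},{"gripper":0,"travel":[0,3.9,0],"twist":[0,0,-0.06]},{"gripper":0,"travel":[0,3.9,0],"twist":[0,0,-0.06]},{"gripper":0,"travel":[0,3.9,0],"twist":[0,0,-0.06]},{"gripper":0,"travel":[0,3.9,0],"twist":[0,0,-0.06]},{"gripper":0,"travel":[0,3.9,0],"twist":[0,0,-0.06]},{"gripper":0,"travel":[0,0,0],"twist":[0,0,0]}]' >/dev/null;python3 st.py
python3 -m crank '[{"gripper":0,"travel":[-20,0,0],"twist":[0,0,0]},{"gripper":0,"travel":[-10,0,-40],"twist":[0,0,0]},{"gripper":0,"travel":[0,0,-55],"twist":[0,0,0]},{"gripper":0,"travel":[0,0,-55],"twist":[0,0,0]},{"gripper":0,"travel":[-40,-10,0],"twist":[0,0,0]},{"gripper":0,"travel":[0,0,0],"twist":[0,0,0]},{"gripper":0,"travel":[0,0,0],"twist":[0,0,0]}]'
python3 - <<'E'
from h import *
c=bot.calibration("wrist");a=bot.camera("wrist");cv2.imwrite("pics/w3.png",a[:,:,::-1]);np.save("w3.npy",c,allow_pickle=True)
b=bot.camera("side");cv2.imwrite("pics/s3.png",b[:,:,::-1]);t=cv2.resize(b[165:245,190:260],(240,274),interpolation=cv2.INTER_CUBIC)
im=np.hstack([a,np.vstack([t,np.zeros((146,240,3),'uint8')])]);cv2.imwrite("pics/v3.png",im[:,:,::-1])
E
```

```text
radial 10.5 tang -0.0 r 0.0687 phi 13.3 yaw-180 -345.3 q6 2 10.75
time: 11.62
ee_pos: [0.6358, 0.1814, 0.2402]
tcp_rot: [180.0, -0.1, -165.4]
wrist_force: [0.2, 0.1, 0.0]
opening: 0.0001
grasp_force: 0.0
```

View pics/v3.png

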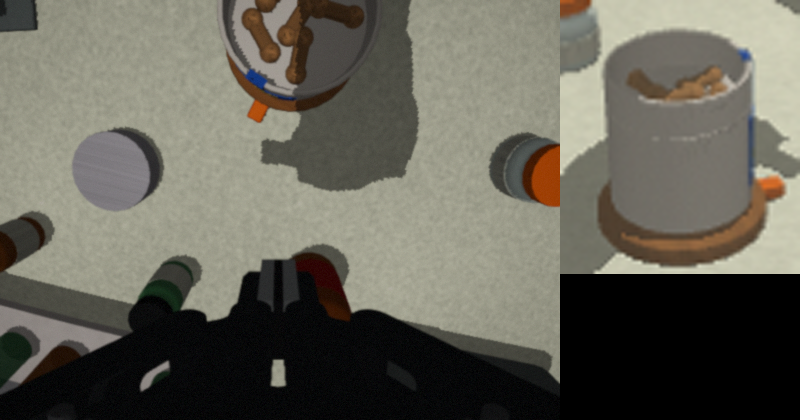

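```bash
cat > ang.py <<'E'
from h import *
import sys
def ang(f,cf,win):
    c=np.load(cf,allow_pickle=True).item();im=cv2.imread(f);x0,y0,x1,y1=win
    sub=cv2.cvtColor(im[y0:y1,x0:x1],cv2.COLOR_BGR2HSV)
    C=np.array([.504,.1616])
    for nm,lo,hi in(("ptr",(3,190,130),(14,255,255)),("blue",(105,150,60),(130,255,255))):
        m=cv2.inRange(sub,lo,hi);n,l,st,ce=cv2.connectedComponentsWithStats(m)
        for k in range(1,n):
            if st[k,4]<25: continue
            z=.012 if nm=="ptr" else .137
            ys,xs=np.nonzero(l==k)
            P=np.array([atz("wrist",(x+x0,y+y0),z,c)[:2] for x,y in zip(xs,ys)])-C
            A=np.degrees(np.arctan2(P[:,1],P[:,0]));r=np.hypot(*P.T)
            print(nm,st[k,4],(ce[k]+[x0,y0]).round(1),"r %.4f-%.4f ang %.2f"%(r.min(),r.max(),np.degrees(np.arctan2(*P.mean(0)[::-1]))), "edges",A.min().round(1),A.max().round(1))
ang(sys.argv[1],sys.argv[2],eval(sys.argv[3]))
E
python3 ang.py pics/w3.png w3.npy "(200,50,320,140)"
```

```text
ptr 255 [257.3 110.8] r 0.0641-0.0821 ang -14.19 edges -20.4 -8.1
blue 203 [255.8  78.7] r 0.0481-0.0550 ang -20.18 edges -27.7 -12.5
blue 25 [284.4  97.4] r 0.0551-0.0563 ang 4.38 edges -1.2 9.8
```

```bash
python3 -m crank '[{"gripper":0,"travel":[40,10,0],"twist":[0,0,0]},{"gripper":0,"travel":[0,0,55],"twist":[0,0,0]},{"gripper":0,"travel":[0,0,55],"twist":[0,0,0]},{"gripper":0,"travel":[10,0,40],"twist":[0,0,0]},{"gripper":0,"travel":[17,0,0],"twist":[0,0,0]},{"gripper":0,"travel":[1.5,0,0],"twist":[0,0,0]},{"gripper":0,"travel":[0,0,0],"twist":[0,0,0]},{"gripper":0,"travel":[0,0,0],"twist":[0,0,0]}]' |grep -E "wrist|pos";python3 st.py
```

```text
ee_pos: [0.5679, 0.1739, 0.0913]
wrist_force: [8.1, 0.9, -6.0]
radial 8.1 tang -1.2 r 0.0686 phi 13.0 yaw-180 -345.4 q6 2 12.725
```

```bash
python3 -m crank '[{"gripper":0,"travel":[0.6,0,0],"twist":[0,0,0]},{"gripper":0,"travel":[0,0,0],"twist":[0,0,0]}]' |grep -E "wrist";python3 st.py
```

```text
wrist_force: [10.6, 1.8, -7.6]
radial 10.7 tang -1.0 r 0.0686 phi 13.0 yaw-180 -345.4 q6 2 12.975
```

```bash
python3 -m crank '[{"gripper":0,"travel":[-0.9,0,0],"twist":[0,0,0]},{"gripper":0,"travel":[0.05,2.3,0],"twist":[0,0,-0.036]},{"gripper":0,"travel":[0.05,2.3,0],"twist":[0,0,-0.036]},{"gripper":0,"travel":[0.05,2.3,0],"twist":[0,0,-0.036]},{"gripper":0,"travel":[0,0,0],"twist":[0,0,0]}]' >/dev/null;python3 st.py
python3 -m crank '[{"gripper":0,"travel":[-20,0,0],"twist":[0,0,0]},{"gripper":0,"travel":[-10,0,-40],"twist":[0,0,0]},{"gripper":0,"travel":[0,0,-55],"twist":[0,0,0]},{"gripper":0,"travel":[0,0,-55],"twist":[0,0,0]},{"gripper":0,"travel":[-40,-20,0],"twist":[0,0,0]},{"gripper":0,"travel":[0,0,0],"twist":[0,0,0]},{"gripper":0,"travel":[0,0,0],"twist":[0,0,0]}]' |grep pos
python3 - <<'E'
from h import *
c=bot.calibration("wrist");a=bot.camera("wrist");cv2.imwrite("pics/w4.png",a[:,:,::-1]);np.save("w4.npy",c,allow_pickle=True)
E
python3 ang.py pics/w4.png w4.npy "(180,40,340,160)"
```

```text
radial 9.3 tang 1.0 r 0.0688 phi 19.1 yaw-180 -339.1 q6 -3 13.6
ee_pos: [0.6372, 0.1865, 0.2409]
ptr 255 [260.4 105.6] r 0.0640-0.0821 ang -14.18 edges -20.3 -8.0
blue 225 [272.2  79.4] r 0.0481-0.0559 ang -11.98 edges -20.1 -2.5
blue 30 [296.9  95.9] r 0.0554-0.0565 ang 9.30 edges 2.9 17.2
```

```bash
python3 - <<'E'
from h import *
for i in(3,4):
    c=np.load(f"w{i}.npy",allow_pickle=True).item();im=cv2.imread(f"pics/w{i}.png")
    m=cv2.inRange(cv2.cvtColor(im,cv2.COLOR_BGR2HSV),(105,150,60),(130,255,255));m[:40]=0;m[120:]=0;m[:,:200]=0;m[:,330:]=0
    ys,xs=np.nonzero(m)
    for C in([.504,.1616],[.503,.1618],[.504,.1636]):
        P=np.array([atz("wrist",(x,y),.137,c)[:2] for x,y in zip(xs,ys)])-C;r=np.hypot(*P.T);A=np.degrees(np.arctan2(P[:,1],P[:,0]))
        print(i,C,[ (k,A[(r>k-.0005)&(r<=k+.0005)].min().round(1),A[(r>k-.0005)&(r<=k+.0005)].max().round(1)) for k in(.05,.051,.052,.053,.054) if ((r>k-.0005)&(r<=k+.0005)).any()])
    a=cv2.resize(im[40:130,200:340],None,fx=5,fy=5,interpolation=cv2.INTER_CUBIC) 
    cv2.imwrite(f"pics/z{i}.png",a)
E
```

```text
3 [0.504, 0.1616] [(0.05, np.float64(-27.7), np.float64(-12.9)), (0.051, np.float64(-27.2), np.float64(-13.2)), (0.052, np.float64(-27.3), np.float64(-13.6)), (0.053, np.float64(-27.4), np.float64(-13.2)), (0.054, np.float64(-27.5), np.float64(-13.2))]
3 [0.503, 0.1618] [(0.05, np.float64(-27.3), np.float64(-12.5)), (0.051, np.float64(-27.4), np.float64(-12.9)), (0.052, np.float64(-26.9), np.float64(-13.2)), (0.053, np.float64(-27.0), np.float64(-13.5)), (0.054, np.float64(-27.1), np.float64(-13.2))]
3 [0.504, 0.1636] [(0.05, np.float64(-29.7), np.float64(-14.8)), (0.051, np.float64(-29.7), np.float64(-15.1)), (0.052, np.float64(-29.2), np.float64(-15.4)), (0.053, np.float64(-29.3), np.float64(-15.3)), (0.054, np.float64(-29.3), np.float64(-15.6))]
4 [0.504, 0.1616] [(0.05, np.float64(-19.4), np.float64(-4.8)), (0.051, np.float64(-19.1), np.float64(-4.8)), (0.052, np.float64(-19.2), np.float64(-5.2)), (0.053, np.float64(-18.8), np.float64(-5.2)), (0.054, np.float64(-19.4), np.float64(-4.9))]
4 [0.503, 0.1618] [(0.05, np.float64(-19.2), np.float64(-5.2)), (0.051, np.float64(-19.3), np.float64(-4.9)), (0.052, np.float64(-18.9), np.float64(-5.0)), (0.053, np.float64(-19.1), np.float64(-5.3)), (0.054, np.float64(-18.6), np.float64(-5.4))]
4 [0.504, 0.1636] [(0.05, np.float64(-21.5), np.float64(-7.1)), (0.051, np.float64(-21.6), np.float64(-7.1)), (0.052, np.float64(-21.2), np.float64(-7.4)), (0.053, np.float64(-21.2), np.float64(-7.7)), (0.054, np.float64(-20.8), np.float64(-7.0))]
```

View pics/z4.png

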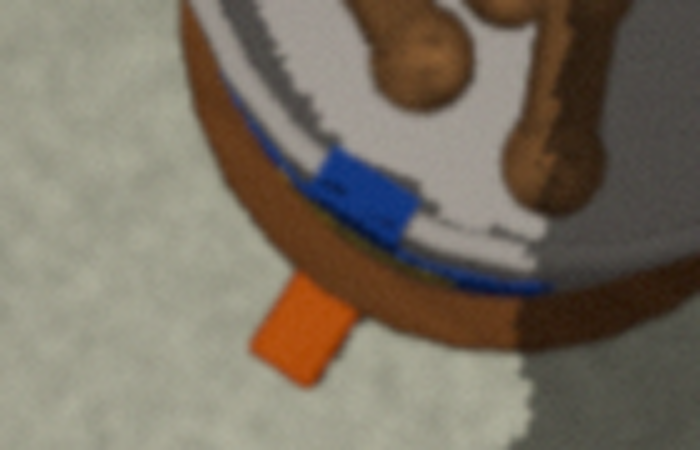

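```bash
python3 -m crank '[{"gripper":0,"travel":[40,20,0],"twist":[0,0,0]},{"gripper":0,"travel":[0,0,55],"twist":[0,0,0]},{"gripper":0,"travel":[0,0,55],"twist":[0,0,0]},{"gripper":0,"travel":[10,0,40],"twist":[0,0,0]},{"gripper":0,"travel":[17,0,0],"twist":[0,0,0]},{"gripper":0,"travel":[1.7,0,0],"twist":[0,0,0]},{"gripper":0,"travel":[0,0,0],"twist":[0,0,0]},{"gripper":0,"travel":[0,0,0],"twist":[0,0,0]}]' >/dev/null;python3 st.py
python3 -m crank '[{"gripper":0,"travel":[0,-1.1,0],"twist":[0,0,0]},{"gripper":0,"travel":[0,-1.1,0],"twist":[0,0,0]},{"gripper":0,"travel":[0,0,0],"twist":[0,0,0]}]' >/dev/null;python3 st.py
python3 -m crank '[{"gripper":0,"travel":[-20,0,0],"twist":[0,0,0]},{"gripper":0,"travel":[-10,0,-40],"twist":[0,0,0]},{"gripper":0,"travel":[0,0,-55],"twist":[0,0,0]},{"gripper":0,"travel":[0,0,-55],"twist":[0,0,0]},{"gripper":0,"travel":[-40,-20,0],"twist":[0,0,0]},{"gripper":0,"travel":[0,0,0],"twist":[0,0,0]},{"gripper":0,"travel":[0,0,0],"twist":[0,0,0]}]' |grep pos
python3 - <<'E'
from h import *
c=bot.calibration("wrist");a=bot.camera("wrist");cv2.imwrite("pics/w5.png",a[:,:,::-1]);np.save("w5.npy",c,allow_pickle=True)
im=cv2.imread("pics/w5.png");m=cv2.inRange(cv2.cvtColor(im,cv2.COLOR_BGR2HSV),(105,150,60),(130,255,255));m[:40]=0;m[120:]=0;m[:,:200]=0;m[:,330:]=0
ys,xs=np.nonzero(m);P=np.array([atz("wrist",(x,y),.137,c)[:2] for x,y in zip(xs,ys)])-[.504,.1616];r=np.hypot(*P.T);A=np.degrees(np.arctan2(P[:,1],P[:,0]));k=(r>.05)&(r<.0545);print(A[k].min(),A[k].max())
E
python3 ang.py pics/w5.png w5.npy "(180,40,340,160)"
```

```text
radial 1.3 tang 0.2 r 0.0689 phi 19.0 yaw-180 -339.2 q6 -3 15.525
radial 0.3 tang 1.2 r 0.0693 phi 16.8 yaw-180 -339.2 q6 -3 15.9
ee_pos: [0.6397, 0.1848, 0.2402]
-19.00592111060721 -4.491196520423037
ptr 253 [262.7 104. ] r 0.0641-0.0820 ang -14.24 edges -20.3 -8.4
blue 229 [276.2  77.3] r 0.0481-0.0567 ang -11.49 edges -19.6 -1.2
blue 26 [299.1  93.8] r 0.0556-0.0569 ang 8.37 edges 3.2 14.7
```

```bash
python3 -m crank '[{"gripper":0,"travel":[40,22,0],"twist":[0,0,0]},{"gripper":0,"travel":[0,0,55],"twist":[0,0,0]},{"gripper":0,"travel":[0,0,55],"twist":[0,0,0]},{"gripper":0,"travel":[10,0,40],"twist":[0,0,0]},{"gripper":0,"travel":[17,0,0],"twist":[0,0,0]},{"gripper":0,"travel":[2.6,0,0],"twist":[0,0,0]},{"gripper":0,"travel":[0,0,0],"twist":[0,0,0]},{"gripper":0,"travel":[0,0,0],"twist":[0,0,0]}]' >/dev/null;python3 st.py
python3 -m crank '[{"gripper":0,"travel":[0.3,-1.3,0],"twist":[0,0,0]},{"gripper":0,"travel":[0.3,-1.2,0],"twist":[0,0,0]},{"gripper":0,"travel":[0,0,0],"twist":[0,0,0]}]' >/dev/null;python3 st.py
python3 -m crank '[{"gripper":0,"travel":[-20,0,0],"twist":[0,0,0]},{"gripper":0,"travel":[-10,0,-40],"twist":[0,0,0]},{"gripper":0,"travel":[0,0,-55],"twist":[0,0,0]},{"gripper":0,"travel":[0,0,-55],"twist":[0,0,0]},{"gripper":0,"travel":[-40,-20,0],"twist":[0,0,0]},{"gripper":0,"travel":[0,0,0],"twist":[0,0,0]},{"gripper":0,"travel":[0,0,0],"twist":[0,0,0]}]' |grep pos
python3 - <<'E'
from h import *
c=bot.calibration("wrist");a=bot.camera("wrist");cv2.imwrite("pics/w5.png",a[:,:,::-1]);np.save("w5.npy",c,allow_pickle=True)
im=cv2.imread("pics/w5.png");m=cv2.inRange(cv2.cvtColor(im,cv2.COLOR_BGR2HSV),(105,150,60),(130,255,255));m[:40]=0;m[120:]=0;m[:,:200]=0;m[:,330:]=0
ys,xs=np.nonzero(m);P=np.array([atz("wrist",(x,y),.137,c)[:2] for x,y in zip(xs,ys)])-[.504,.1616];r=np.hypot(*P.T);A=np.degrees(np.arctan2(P[:,1],P[:,0]));k=(r>.05)&(r<.0545);print(A[k].min(),A[k].max())
E
```

```text
radial -0.5 tang 0.5 r 0.0698 phi 18.7 yaw-180 -339.2 q6 -3 17.825
radial 0.3 tang 0.2 r 0.0693 phi 16.4 yaw-180 -339.2 q6 -3 18.2
ee_pos: [0.6397, 0.1843, 0.2402]
-18.94254752311958 -4.3670985212821645
```

```bash
python3 -m crank '[{"gripper":0,"travel":[40,22,0],"twist":[0,0,0]},{"gripper":0,"travel":[0,0,55],"twist":[0,0,0]},{"gripper":0,"travel":[0,0,55],"twist":[0,0,0]},{"gripper":0,"travel":[10,0,40],"twist":[0,0,0]},{"gripper":0,"travel":[19,0,0],"twist":[0,0,0]},{"gripper":0,"travel":[2.5,0,0],"twist":[0,0,0]},{"gripper":0,"travel":[0,0,0],"twist":[0,0,0]},{"gripper":0,"travel":[0,0,0],"twist":[0,0,0]}]' >/dev/null;python3 st.py
```

```text
radial 12.0 tang -1.9 r 0.0688 phi 18.3 yaw-180 -339.2 q6 -3 20.125
```

```bash
python3 -m crank '[{"gripper":0,"travel":[-1,0,0],"twist":[0,0,0]},{"gripper":0,"travel":[0.1,-1.2,0],"twist":[0,0,0]},{"gripper":0,"travel":[0.1,-1.2,0],"twist":[0,0,0]},{"gripper":0,"travel":[0,0,0],"twist":[0,0,0]}]' >/dev/null;python3 st.py
python3 -m crank '[{"gripper":0,"travel":[-20,0,0],"twist":[0,0,0]},{"gripper":0,"travel":[-10,0,-40],"twist":[0,0,0]},{"gripper":0,"travel":[0,0,-55],"twist":[0,0,0]},{"gripper":0,"travel":[0,0,-55],"twist":[0,0,0]},{"gripper":0,"travel":[-40,-20,0],"twist":[0,0,0]},{"gripper":0,"travel":[0,0,0],"twist":[0,0,0]},{"gripper":0,"travel":[0,0,0],"twist":[0,0,0]}]' |grep pos
python3 - <<'E'
from h import *
c=bot.calibration("wrist");a=bot.camera("wrist");cv2.imwrite("pics/w5.png",a[:,:,::-1]);np.save("w5.npy",c,allow_pickle=True)
im=cv2.imread("pics/w5.png");m=cv2.inRange(cv2.cvtColor(im,cv2.COLOR_BGR2HSV),(105,150,60),(130,255,255));m[:40]=0;m[120:]=0;m[:,:200]=0;m[:,330:]=0
ys,xs=np.nonzero(m);P=np.array([atz("wrist",(x,y),.137,c)[:2] for x,y in zip(xs,ys)])-[.504,.1616];r=np.hypot(*P.T);A=np.degrees(np.arctan2(P[:,1],P[:,0]));k=(r>.05)&(r<.0545);print(A[k].min(),A[k].max())
o=bot.get_obs();print(o['q'].round(1),o['ee_pos'],o['tcp_rot'],o['time'])
E
```

```text
radial 5.9 tang 0.8 r 0.0689 phi 16.5 yaw-180 -339.2 q6 -3 20.625
ee_pos: [0.6386, 0.1837, 0.241]
-21.16207862884824 -6.701465090322084
[ 16.1  23.2  35.6 102.4   0.   -4.8] [0.63841221 0.18382872 0.24148019] [ 1.79993574e+02 -3.32014053e-03 -1.59173601e+02] 21.55
```

```bash
cat > to.py <<'E'
from h import *
from scipy.spatial.transform import Rotation as Rn
def cur():
    o=bot.get_obs();return o['ee_pos'],Rn.from_euler('xyz',o['tcp_rot'],degrees=True)
def lidR(yaw):
    h=np.radians(yaw);e=np.array([np.cos(h),np.sin(h),0]);s,c=np.sin(np.radians(35)),np.cos(np.radians(35))
    z=s*e-[0,0,c];x=-c*e-[0,0,s];return Rn.from_matrix(np.c_[x,np.cross(z,x),z])
def plan(p,R,first="move"):
    P,Q=cur();d=np.array(p)-P;tw=(Q.inv()*R).as_rotvec()
    print("travel now-axes mm",(Q.inv().apply(d)*1000).round(1),"after-turn axes",(R.inv().apply(d)*1000).round(1),"twist",tw.round(4))
E
python3 - <<'E'
from to import *
plan([.40,-.222,.27],lidR(14.2))
E
```

```text
travel now-axes mm [ 367.1 -294.5  -28.5] after-turn axes [ 254.5 -334.9 -213. ] twist [ 0.0354 -0.6102  0.112 ]
```

```bash
python3 -m crank '[{"gripper":0,"travel":[30,-24,-10],"twist":[0,0,0]},{"gripper":0,"travel":[46,-37,-6],"twist":[0,0,0]},{"gripper":0,"travel":[46,-37,-6],"twist":[0,0,0]},{"gripper":0,"travel":[46,-37,-6],"twist":[0,0,0]},{"gripper":0,"travel":[46,-37,0],"twist":[0,0,0]},{"gripper":0,"travel":[46,-37,0],"twist":[0,0,0]},{"gripper":0,"travel":[46,-37,0],"twist":[0,0,0]},{"gripper":0,"travel":[46,-37,0],"twist":[0,0,0]},{"gripper":0,"travel":[15,-12,0],"twist":[0,0,0]}]' |grep pos
python3 -m crank '[{"gripper":80,"travel":[0,0,0],"twist":[0.009,-0.153,0.028]},{"gripper":80,"travel":[0,0,0],"twist":[0.009,-0.153,0.028]},{"gripper":80,"travel":[0,0,0],"twist":[0.009,-0.153,0.028]},{"gripper":80,"travel":[0,0,0],"twist":[0.009,-0.153,0.028]},{"gripper":80,"travel":[0,0,0],"twist":[0,0,0]},{"gripper":80,"travel":[0,0,0],"twist":[0,0,0]}]'
python3 - <<'E'
from to import *
c=bot.calibration("wrist");a=bot.camera("wrist");cv2.imwrite("pics/w6.png",a[:,:,::-1]);np.save("w6.npy",c,allow_pickle=True)
plan([.40,-.222,.27],lidR(14.2));print(bot.get_obs()['q'].round(0))
E
```

```text
ee_pos: [0.3986, -0.2236, 0.2698]
time: 23.42
ee_pos: [0.4009, -0.2221, 0.2697]
tcp_rot: [-179.8, 35.0, -165.7]
wrist_force: [0.4, -1.3, 0.4]
opening: 0.08
grasp_force: 0.0
travel now-axes mm [ 1.   0.4 -0.9] after-turn axes [ 1.   0.4 -0.9] twist [-0.0014  0.0006  0.0017]
[-49. -28. -18.  83.  31. -58.]
```

View pics/w6.png

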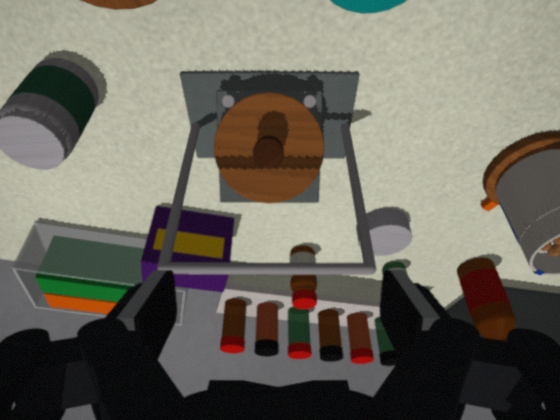

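```bash
python3 - <<'E'
from to import *
from scipy.optimize import least_squares as LS
c=np.load("w6.npy",allow_pickle=True).item();im=cv2.imread("pics/w6.png")
b=im[80:215,205:335].astype(int);hs=cv2.cvtColor(im[80:215,205:335],cv2.COLOR_BGR2HSV)
m=((b[:,:,2]-b[:,:,0])>25).astype('uint8');n,l,st,ce=cv2.connectedComponentsWithStats(m);k=1+st[1:,4].argmax();x,y,w,h=st[k,:4]
cn=max(cv2.findContours((l==k).astype('uint8'),0,1)[0],key=len);hull=cv2.convexHull(cn)[:,0]+[205,80];print("lid bbox",x+205,y+80,x+205+w,y+80+h, cv2.fitEllipse(hull))
print("dark knob")
g=b.sum(2)
# fit
a=np.linspace(0,2*np.pi,361)
def pts(q,r,t):
    R=lidR(q[3]).as_matrix();n=-R[:,2];return q[:3]+n*t+r*(np.cos(a)[:,None]*R[:,0]+np.sin(a)[:,None]*R[:,1])
def f(q):
    A=np.vstack([proj("wrist",pts(q,.057,t),c) for t in(0,.008)]);kn=proj("wrist",pts(q,.0001,.04),c).mean(0)
    h=np.radians(q[3]);Rp=[]
    return np.r_[A[:,0].min()-x-205,A[:,0].max()-(x+205+w-1),A[:,1].min()-y-80,A[:,1].max()-(y+80+h_-1),kn-[267.5,152.5]]
h_=h
def F(q):
    h=np.radians(q[3]);ax=np.array([-np.sin(h),np.cos(h),0])*.088;cc=np.array([q[4],q[5],.2])
    return np.r_[f(q[:4]),proj("wrist",[cc+ax,cc-ax],c).ravel()-[370,267.5,167,267.5]]
s=LS(F,[.49,-.2,.11,14,.52,-.2],x_scale=[.01,.01,.01,5,.01,.01]);q=s.x
print(q.round(4),s.fun.round(1))
n=-lidR(q[3]).as_matrix()[:,2];kt=q[:3]+n*.04;print("knob top",kt)
print("top px",proj("top",[kt]),"side px",proj("side",[kt]),"lid rel rest",q[:2]-q[4:6])
e=np.array([np.cos(np.radians(q[3])),np.sin(np.radians(q[3])),0]);print("in rest x (rail at 8mm):",(q[:3]-[q[4],q[5],0])@e+.008)
E
python3 - <<'E'
import cv2,numpy as np
a=cv2.imread('pics/w6.png')[85:210,205:335];t=cv2.imread('pics/top0.png')[195:245,310:370];s=cv2.imread('pics/side0.png')[250:315,280:360]
R=lambda i:cv2.resize(i,(266,300),interpolation=cv2.INTER_CUBIC)
cv2.imwrite('pics/k.png',np.clip(np.hstack([R(a),R(t),R(s)])*1.6,0,255))
E
```

```text
lid bbox 214 92 324 204 ((268.59759521484375, 147.5300750732422), (110.22152709960938, 111.61359405517578), 172.41490173339844)
dark knob
[ 0.5112 -0.2052  0.0606 14.4006  0.5227 -0.2005] [-0.3  0.3  0.2 -0.5  0.   0.2  1.7  0.6 -1.7  0.8]
knob top [ 0.48893804 -0.21094111  0.09335119]
top px [[342.80941968 224.17207405]] side px [[316.53753011 276.83484073]] lid rel rest [-0.01156639 -0.00468933]
in rest x (rail at 8mm): -0.004369220170455941[ WARN:0@0.041] global loadsave.cpp:1063 imwrite_ Unsupported depth image for selected encoder is fallbacked to CV_8U.
```

View pics/k.png

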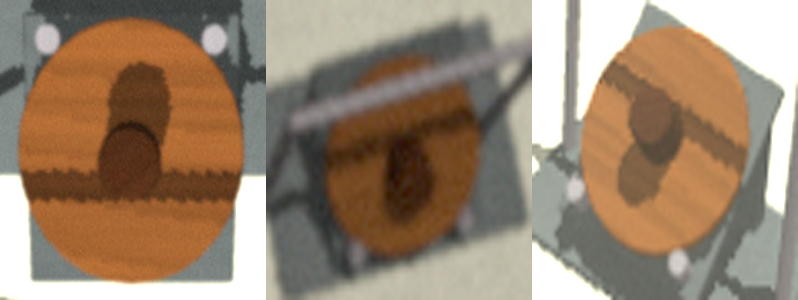

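```bash
python3 - <<'E'
from to import *
R=lidR(14.4);n=-R.as_matrix()[:,2];kt=np.array([.489,-.211,.094]);plan(kt-n*.029,R)
E
```

```text
travel now-axes mm [ 29.2 -10.3 223.3] after-turn axes [ 29.1 -11.  223.3] twist [-0.0034  0.0006 -0.0011]
```

```bash
python3 -m crank '[{"gripper":80,"travel":[29,-10.5,10],"twist":[-0.003,0,0]},{"gripper":80,"travel":[0,0,50],"twist":[0,0,0]},{"gripper":80,"travel":[0,0,50],"twist":[0,0,0]},{"gripper":80,"travel":[0,0,40],"twist":[0,0,0]},{"gripper":80,"travel":[0,0,30],"twist":[0,0,0]},{"gripper":80,"travel":[0,0,20],"twist":[0,0,0]},{"gripper":80,"travel":[0,0,0],"twist":[0,0,0]},{"gripper":80,"travel":[0,0,0],"twist":[0,0,0]}]'
python3 - <<'E'
from to import *
R=lidR(14.4);n=-R.as_matrix()[:,2];kt=np.array([.489,-.211,.094]);plan(kt-n*.029,R)
E
```

```text
time: 24.48
ee_pos: [0.4927, -0.2096, 0.0897]
tcp_rot: [179.9, 35.1, -165.7]
wrist_force: [-0.9, 0.3, -0.6]
opening: 0.08
grasp_force: 0.0
travel now-axes mm [ 0.8 -0.4 23.2] after-turn axes [ 0.7 -0.4 23.2] twist [ 0.0004  0.0017 -0.0016]
```

```bash
python3 -m crank '[{"gripper":80,"travel":[0.7,0,12],"twist":[0,0,0]},{"gripper":80,"travel":[0,0,11],"twist":[0,0,0]},{"gripper":80,"travel":[0,0,0],"twist":[0,0,0]},{"gripper":60,"travel":[0,0,0],"twist":[0,0,0]},{"gripper":45,"travel":[0,0,0],"twist":[0,0,0]},{"gripper":36,"travel":[0,0,0],"twist":[0,0,0]},{"gripper":36,"travel":[0,0,0],"twist":[0,0,0]}]' 40
python3 -m crank '[{"gripper":20,"travel":[0,0,0],"twist":[0,0,0]},{"gripper":20,"travel":[0,0,0],"twist":[0,0,0]},{"gripper":20,"travel":[0,0,0],"twist":[0,0,0]},{"gripper":20,"travel":[0,0,0],"twist":[0,0,0]}]' 40
```

```text
time: 25.35
ee_pos: [0.5044, -0.2067, 0.0697]
tcp_rot: [179.9, 35.1, -165.8]
wrist_force: [0.9, -0.0, -0.4]
opening: 0.0358
grasp_force: 0.0
time: 25.85
ee_pos: [0.5043, -0.2065, 0.0699]
tcp_rot: [179.9, 35.1, -165.8]
wrist_force: [-5.1, 1.0, 3.5]
opening: 0.0276
grasp_force: 39.0
```

```bash
python3 -m crank '[{"gripper":15,"travel":[0,0,-4],"twist":[0,0,0]},{"gripper":15,"travel":[0,0,-8],"twist":[0,0,0]},{"gripper":15,"travel":[0,0,-20],"twist":[0,0,0]},{"gripper":15,"travel":[0,0,-30],"twist":[0,0,0]},{"gripper":15,"travel":[0,0,-40],"twist":[0,0,0]},{"gripper":15,"travel":[0,0,-40],"twist":[0,0,0]},{"gripper":15,"travel":[0,0,-40],"twist":[0,0,0]},{"gripper":15,"travel":[0,0,-40],"twist":[0,0,0]},{"gripper":15,"travel":[0,0,-20],"twist":[0,0,0]},{"gripper":15,"travel":[0,0,0],"twist":[0,0,0]},{"gripper":15,"travel":[0,0,0],"twist":[0,0,0]}]' 60
python3 - <<'E'
from to import *
a=bot.camera("wrist");b=bot.camera("side");cv2.imwrite("pics/w7.png",a[:,:,::-1]);cv2.imwrite("pics/s7.png",b[:,:,::-1])
im=np.hstack([cv2.resize(a,(400,300)),cv2.resize(b,(400,300))]);cv2.imwrite("pics/v7.png",im[:,:,::-1])
E
```

```text
time: 27.22
ee_pos: [0.3696, -0.2412, 0.2666]
tcp_rot: [179.8, 35.1, -165.8]
wrist_force: [0.0, 0.8, -3.0]
opening: 0.0273
grasp_force: 59.4
```

View pics/v7.png

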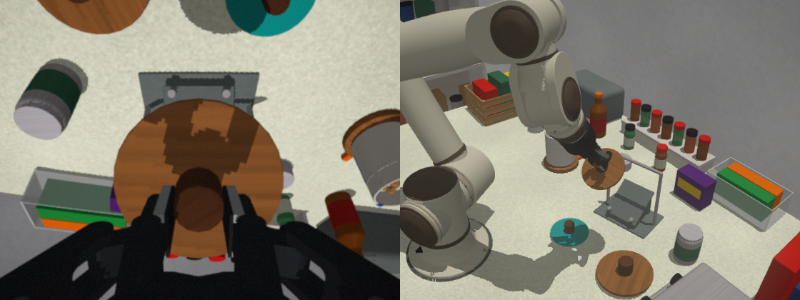

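```bash
cat > fit.py <<'E'
from to import *
from scipy.optimize import least_squares as LS
import sys
def fitlid(im):
    c=bot.calibration("wrist");P0,Q=cur()
    b=im.astype(int);m=((b[:,:,0]-b[:,:,2]>14)&(b[:,:,0]*1.0/(b[:,:,2]+1)>1.5)).astype('uint8');m=cv2.morphologyEx(m,2,np.ones((3,3)))
    n,l,st,ce=cv2.connectedComponentsWithStats(m);k=l[200,205] if l[200,205] else 1+st[1:,4].argmax();print("bbox",st[k])
    cn=max(cv2.findContours((l==k).astype('uint8'),0,1)[0],key=len)[:,0];h=cv2.convexHull(cn)[:,0]
    cn=np.array([p for p in cn if abs(cv2.pointPolygonTest(h.reshape(-1,1,2),(float(p[0]),float(p[1])),True))<1.5 and p[1]<280])
    a=np.linspace(0,2*np.pi,721)
    def f(q):
        R=(Q*Rn.from_euler('xyz',[q[3],q[4],0])).as_matrix();o=P0+Q.apply(q[:3])
        A=np.vstack([proj("wrist",o-R[:,2]*t+.057*(np.cos(a)[:,None]*R[:,0]+np.sin(a)[:,None]*R[:,1]),c) for t in(0,.008)])
        hh=cv2.convexHull(A.astype(np.float32))
        return np.r_[[cv2.pointPolygonTest(hh,(float(x),float(y)),True) for x,y in cn],np.array(q[3:])*20,(q[2]-.011)*300]
    s=LS(f,[0,0,.011,0,0],x_scale=[.01,.01,.01,.1,.1],diff_step=1e-3,loss="soft_l1");print(len(cn),cn[:,1].max(),"pos mm",(s.x[:3]*1000).round(1),"tilt deg",np.degrees(s.x[3:]).round(1),"rms",np.sqrt((s.fun[:-3]**2).mean()))
fitlid(cv2.imread(sys.argv[1])[:,:,::-1])
E
python3 fit.py pics/w7.png
python3 - <<'E'
from to import *
yaw=-165.8
plan([.400,-.235,.33],Rn.from_euler('xyz',[180,0,-160],degrees=True))
E
```

```text
bbox [  159   138   238   229 34682]
385 279 pos mm [-1.  -0.8  9.3] tilt deg [ 0.4 -3.1] rms 0.4234661536605052
travel now-axes mm [-61.8  -1.6 -34.4] after-turn axes [-30.4  -4.9 -63.6] twist [-0.0273  0.6117 -0.0972]
```

```bash
python3 -m crank '[{"gripper":15,"travel":[-20,0,-11],"twist":[0,0,0]},{"gripper":15,"travel":[-42,-1.6,-23],"twist":[0,0,0]},{"gripper":15,"travel":[0,0,0],"twist":[-0.007,0.12,-0.024]},{"gripper":15,"travel":[0,0,0],"twist":[-0.007,0.153,-0.024]},{"gripper":15,"travel":[0,0,0],"twist":[-0.007,0.153,-0.024]},{"gripper":15,"travel":[0,0,0],"twist":[-0.006,0.153,-0.024]},{"gripper":15,"travel":[0,0,0],"twist":[0,0.033,0]},{"gripper":15,"travel":[0,0,0],"twist":[0,0,0]}]'
python3 - <<'E'
from to import *
R=Rn.from_euler('xyz',[180,0,-160],degrees=True);plan(np.array([.503,.1615,.21])-R.apply([-.001,-.0008,0]),R)
E
```

```text
time: 28.32
ee_pos: [0.4009, -0.2347, 0.3301]
tcp_rot: [-179.8, 0.1, -160.0]
wrist_force: [-0.7, 0.6, -1.7]
opening: 0.0269
grasp_force: 59.6
travel now-axes mm [-230.1  338.7  119.4] after-turn axes [-230.4  338.2  120.1] twist [-0.0027  0.001  -0.0006]
```

```bash
python3 -m crank '[{"gripper":15,"travel":[-15,22,0],"twist":[-0.003,0.001,0]},{"gripper":15,"travel":[-26,39,0],"twist":[0,0,0]},{"gripper":15,"travel":[-30,44,5],"twist":[0,0,0]},{"gripper":15,"travel":[-30,44,5],"twist":[0,0,0]},{"gripper":15,"travel":[-30,44,10],"twist":[0,0,0]},{"gripper":15,"travel":[-30,44,20],"twist":[0,0,0]},{"gripper":15,"travel":[-30,44,20],"twist":[0,0,0]},{"gripper":15,"travel":[-26,38,20],"twist":[0,0,0]},{"gripper":15,"travel":[-13,19,20],"twist":[0,0,0]},{"gripper":15,"travel":[0,0,20],"twist":[0,0,0]},{"gripper":15,"travel":[0,0,0],"twist":[0,0,0]},{"gripper":15,"travel":[0,0,0],"twist":[0,0,0]}]'
python3 - <<'E'
from to import *
R=Rn.from_euler('xyz',[180,0,-160],degrees=True);plan(np.array([.503,.1615,.21])-R.apply([-.001,-.0008,0]),R)
a=bot.camera("wrist");b=bot.camera("side");cv2.imwrite("pics/w8.png",a[:,:,::-1]);cv2.imwrite("pics/s8.png",b[:,:,::-1])
E
python3 fit.py pics/w8.png
```

```text
time: 29.82
ee_pos: [0.5014, 0.16, 0.2116]
tcp_rot: [-180.0, 0.1, -160.2]
wrist_force: [-0.1, -0.4, -1.5]
opening: 0.0269
grasp_force: 59.6
travel now-axes mm [-1.   1.7  1.6] after-turn axes [-1.   1.7  1.6] twist [-0.0005  0.0014 -0.0031]
bbox [  159   116   237   247 35506]
348 279 pos mm [ 10.    7.4 -26.6] tilt deg [ 39.4 -26. ] rms 2.766442850595414
```

```bash
python3 -m crank '[{"gripper":15,"travel":[-1,1.7,10],"twist":[0,0,0]},{"gripper":15,"travel":[0,0,20],"twist":[0,0,0]},{"gripper":15,"travel":[0,0,15],"twist":[0,0,0]},{"gripper":15,"travel":[0,0,8],"twist":[0,0,0]},{"gripper":15,"travel":[0,0,3],"twist":[0,0,0]},{"gripper":15,"travel":[0,0,0],"twist":[0,0,0]},{"gripper":15,"travel":[0,0,0],"twist":[0,0,0]}]'
python3 -m crank '[{"gripper":15,"travel":[0,0,2],"twist":[0,0,0]},{"gripper":15,"travel":[0,0,2],"twist":[0,0,0]},{"gripper":15,"travel":[0,0,0],"twist":[0,0,0]},{"gripper":15,"travel":[0,0,0],"twist":[0,0,0]}]'
```

```text
time: 30.8
ee_pos: [0.502, 0.1626, 0.1549]
tcp_rot: [-179.9, 0.0, -160.1]
wrist_force: [1.2, 0.4, -1.4]
opening: 0.0269
grasp_force: 59.6
time: 31.3
ee_pos: [0.5017, 0.1625, 0.1503]
tcp_rot: [-179.9, -0.1, -160.1]
wrist_force: [0.5, 0.1, -1.9]
opening: 0.0272
grasp_force: 59.6
```

```bash
python3 -m crank '[{"gripper":15,"travel":[0,0,1.5],"twist":[0,0,0]},{"gripper":15,"travel":[0,0,0],"twist":[0,0,0]},{"gripper":15,"travel":[0,0,0],"twist":[0,0,0]}]'|grep -E "pos|force"
python3 -m crank '[{"gripper":15,"travel":[0,0,1.2],"twist":[0,0,0]},{"gripper":15,"travel":[0,0,0],"twist":[0,0,0]},{"gripper":15,"travel":[0,0,0],"twist":[0,0,0]}]'|grep -E "pos|force"
```

```text
ee_pos: [0.5017, 0.1625, 0.1488]
wrist_force: [0.8, -0.6, -1.8]
grasp_force: 59.6
ee_pos: [0.5017, 0.1625, 0.1476]
wrist_force: [-0.1, 0.2, -1.9]
grasp_force: 59.6
```

```bash
python3 -m crank '[{"gripper":15,"travel":[0,0,1],"twist":[0,0,0]},{"gripper":15,"travel":[0,0,0],"twist":[0,0,0]},{"gripper":15,"travel":[0,0,0],"twist":[0,0,0]}]'|grep -E "pos|force"
```

```text
ee_pos: [0.5017, 0.1625, 0.1466]
wrist_force: [-0.2, 0.2, -0.7]
grasp_force: 59.6
```

```bash
python3 -m crank '[{"gripper":15,"travel":[0,0,0.7],"twist":[0,0,0]},{"gripper":15,"travel":[0,0,0],"twist":[0,0,0]},{"gripper":15,"travel":[0,0,0],"twist":[0,0,0]}]'|grep -E "pos|force"
python3 -m crank '[{"gripper":15,"travel":[0,0,0.5],"twist":[0,0,0]},{"gripper":15,"travel":[0,0,0],"twist":[0,0,0]},{"gripper":15,"travel":[0,0,0],"twist":[0,0,0]}]'|grep -E "pos|force"
```

```text
ee_pos: [0.5017, 0.1625, 0.1459]
wrist_force: [-0.1, 0.2, -1.5]
grasp_force: 59.6
ee_pos: [0.5017, 0.1625, 0.1454]
wrist_force: [-0.2, -0.1, -1.1]
grasp_force: 59.6
```

```bash
python3 -m crank '[{"gripper":15,"travel":[0,0,0.7],"twist":[0,0,0]},{"gripper":15,"travel":[0,0,0],"twist":[0,0,0]},{"gripper":15,"travel":[0,0,0],"twist":[0,0,0]}]'|grep -E "pos|force"
python3 -m crank '[{"gripper":15,"travel":[0,0,0.7],"twist":[0,0,0]},{"gripper":15,"travel":[0,0,0],"twist":[0,0,0]},{"gripper":15,"travel":[0,0,0],"twist":[0,0,0]}]'|grep -E "pos|force"
```

```text
ee_pos: [0.5017, 0.1625, 0.1447]
wrist_force: [-0.7, 0.0, -2.3]
grasp_force: 59.6
ee_pos: [0.5018, 0.1625, 0.1442]
wrist_force: [-0.5, -0.2, 0.1]
grasp_force: 59.9
```

```bash
python3 -m crank '[{"gripper":15,"travel":[0,0,0.6],"twist":[0,0,0]},{"gripper":15,"travel":[0,0,0],"twist":[0,0,0]},{"gripper":15,"travel":[0,0,0],"twist":[0,0,0]}]'|grep -E "pos|force"
python3 -c "
from h import *
print(bot.get_obs()['torque'])"
```

```text
ee_pos: [0.5019, 0.1624, 0.1439]
wrist_force: [-1.7, -3.7, 5.5]
grasp_force: 60.5
[-0.3556681   0.37019626  0.0593838 ]
```

```bash
python3 -m crank '[{"gripper":27,"travel":[0,0,0],"twist":[0,0,0]},{"gripper":28,"travel":[0,0,0],"twist":[0,0,0]},{"gripper":30,"travel":[0,0,0],"twist":[0,0,0]},{"gripper":33,"travel":[0,0,0],"twist":[0,0,0]},{"gripper":38,"travel":[0,0,0],"twist":[0,0,0]},{"gripper":46,"travel":[0,0,0],"twist":[0,0,0]},{"gripper":56,"travel":[0,0,0],"twist":[0,0,0]},{"gripper":56,"travel":[0,0,0],"twist":[0,0,0]}]' 20
python3 -m crank '[{"gripper":56,"travel":[0,0,-10],"twist":[0,0,0]},{"gripper":56,"travel":[0,0,-30],"twist":[0,0,0]},{"gripper":56,"travel":[0,0,-30],"twist":[0,0,0]},{"gripper":56,"travel":[0,0,-40],"twist":[0,0,0]},{"gripper":56,"travel":[-30,0,-20],"twist":[0,0,0]},{"gripper":56,"travel":[-50,0,0],"twist":[0,0,0]},{"gripper":56,"travel":[-50,0,0],"twist":[0,0,0]},{"gripper":56,"travel":[0,0,0],"twist":[0,0,0]},{"gripper":56,"travel":[0,0,0],"twist":[0,0,0]}]'
python3 - <<'E'
from to import *
c=bot.calibration("wrist");np.save("w9.npy",c,allow_pickle=True)
for n in("wrist","side","top"): cv2.imwrite(f"pics/{n}9.png",bot.camera(n)[:,:,::-1])
a=np.linspace(0,2*np.pi,361)
print("expected flange bbox for seated lid:")
for n,cc in(("wrist",c),("side",None),("top",None)):
    A=np.vstack([proj(n,np.c_[.503+.057*np.cos(a),.1615+.057*np.sin(a),0*a+z],cc) for z in(.137,.145)]);k=proj(n,[[.503,.1615,.177]],cc)[0]
    B=A[361:];im=cv2.imread(f"pics/{n}9.png").astype(int)
    m=((im[:,:,2]-im[:,:,0]>14)&(im[:,:,2]/(im[:,:,0]+1)>1.5)).astype('uint8');nn,l,st,ce=cv2.connectedComponentsWithStats(m)
    j=B.mean(0)+ (A[:361].mean(0)-B.mean(0))*0
    print(n,A.min(0).round(1),A.max(0).round(1),"knobtop",k.round(1))
    for q in range(1,nn):
        if st[q,4]>150 and abs(ce[q]-j).max()<60: print("   comp",st[q],ce[q].round(1))
c0=np.load("w9.npy",allow_pickle=True).item();print("wrist stuff: rim front", proj("wrist",[[.503+.055*np.cos(-.248),.1615+.055*np.sin(-.248),.062],[.503+.075*np.cos(-.248),.1615+.075*np.sin(-.248),.012]],c0))
E
```

```text
time: 35.3
ee_pos: [0.5017, 0.1626, 0.1434]
tcp_rot: [-179.9, -0.0, -160.1]
wrist_force: [0.5, -0.2, -0.5]
opening: 0.0557
grasp_force: 0.0
time: 36.42
ee_pos: [0.6239, 0.2069, 0.2732]
tcp_rot: [-179.9, -0.1, -160.1]
wrist_force: [-0.1, -0.0, 0.2]
opening: 0.0556
grasp_force: 0.0
expected flange bbox for seated lid:
wrist [197.7 -59.3] [354.6 106.4] knobtop [276.   15.1]
   comp [  201     0   155   123 14466] [277.   49.8]
side [201.7 171.6] [246.8 197. ] knobtop [223.8 171.4]
   comp [ 266  128   24   65 1199] [277.1 163.8]
   comp [202 168  44  27 851] [223.2 182.4]
   comp [201 216  55  26 519] [227.3 232. ]
top [201.5 197. ] [240.  235.1] knobtop [219.5 213.9]
   comp [230 199  16  35 181] [238.7 215.2]
wrist stuff: rim front [[244.56436331  95.07380523]
 [238.58482497 112.43131589]]
```

```bash
python3 - <<'E'
from to import *
from scipy.optimize import least_squares as LS
for n in("s8","side9"):
    im=cv2.imread(f"pics/{n}.png");w=im[195:240,195:262];h=cv2.cvtColor(w,cv2.COLOR_BGR2HSV);m=cv2.inRange(h,(105,90,30),(130,255,255));ys,xs=np.nonzero(m);print(n,len(xs),xs.mean()+195,ys.mean()+195,xs.min()+195,xs.max()+195)
a8,b9=[cv2.cvtColor(cv2.imread(f"pics/{n}.png"),6)[200:228,225:256].astype(int) for n in("s8","side9")];print("mean abs diff at label edge",abs(a8-b9).mean())
w=cv2.cvtColor(cv2.imread("pics/wrist9.png"),cv2.COLOR_BGR2HSV);m=cv2.inRange(w,(105,120,30),(130,255,255));n,l,st,ce=cv2.connectedComponentsWithStats(m)
for k in range(1,n):
    if st[k,4]>5 and 150<ce[k][0]<380 and ce[k][1]<170: print("wrist blue",st[k],ce[k])
# lid tilt from side: brown mask fit
im=cv2.imread("pics/side9.png").astype(int);m=((im[:,:,2]-im[:,:,0]>14)&(im[:,:,2]/(im[:,:,0]+1)>1.5)).astype('uint8');m[200:]=0;m[:,:190]=0;m[:,256:]=0
cn=max(cv2.findContours(m,0,1)[0],key=len)[:,0];cn=cn[(cn[:,1]>176)]
a=np.linspace(0,2*np.pi,361);cs=bot.calibration("side")
def hull(q):
    R=Rn.from_rotvec([q[2],q[3],0]).as_matrix();o=np.array([q[0],q[1],.137])
    pt=lambda r,t:o+R[:,2]*t+r*(np.cos(a)[:,None]*R[:,0]+np.sin(a)[:,None]*R[:,1])
    return cv2.convexHull(proj("side",np.vstack([pt(.057,0),pt(.057,.008)]),cs).astype(np.float32)),proj("side",[o+R[:,2]*.04],cs)
f=lambda q:np.r_[[cv2.pointPolygonTest(hull(q)[0],(float(x),float(y)),True) for x,y in cn],np.array(q[2:])*8]
s=LS(f,[.503,.1615,0,0],x_scale=[.01,.01,.1,.1],diff_step=1e-3,loss="soft_l1");print(len(cn),s.x[:2],"tilt",np.degrees(s.x[2:]),"rms",np.sqrt((s.fun[:-2]**2).mean()),"knob top pred",hull(s.x)[1])
d=im[163:185,212:236].sum(2);ys,xs=np.nonzero((d<170)&(d>0));print("dark knob bbox",xs.min()+212 if len(xs) else None,xs.max()+212,ys.min()+163,ys.max()+163)
E
```

```text
<stdin>:4: RuntimeWarning: Mean of empty slice.
  ret = ret.dtype.type(ret / rcount)
Traceback (most recent call last):
ValueError: zero-size array to reduction operation minimum which has no identity
```

```bash
python3 - <<'E'
from to import *
from scipy.optimize import least_squares as LS
for n in("s3","s8","side9"):
    im=cv2.imread(f"pics/{n}.png");w=im[195:240,195:262];h=cv2.cvtColor(w,cv2.COLOR_BGR2HSV);m=cv2.inRange(h,(105,90,20),(130,255,255));ys,xs=np.nonzero(m);print(n,len(xs),(xs+195).tolist()[:12],(ys+195).tolist()[:12])
w=cv2.cvtColor(cv2.imread("pics/wrist9.png"),cv2.COLOR_BGR2HSV);m=cv2.inRange(w,(105,120,30),(130,255,255));n,l,st,ce=cv2.connectedComponentsWithStats(m)
for k in range(1,n):
    if st[k,4]>5 and 150<ce[k][0]<380 and ce[k][1]<170: print("wrist blue",st[k],ce[k])
im=cv2.imread("pics/side9.png").astype(int);m=((im[:,:,2]-im[:,:,0]>14)&(im[:,:,2]/(im[:,:,0]+1)>1.5)).astype('uint8');m[200:]=0;m[:,:190]=0;m[:,256:]=0
cn=max(cv2.findContours(m,0,1)[0],key=len)[:,0];cn=cn[(cn[:,1]>176)]
a=np.linspace(0,2*np.pi,361);cs=bot.calibration("side")
def hull(q):
    R=Rn.from_rotvec([q[2],q[3],0]).as_matrix();o=np.array([q[0],q[1],.137])
    pt=lambda r,t:o+R[:,2]*t+r*(np.cos(a)[:,None]*R[:,0]+np.sin(a)[:,None]*R[:,1])
    return cv2.convexHull(proj("side",np.vstack([pt(.057,0),pt(.057,.008)]),cs).astype(np.float32)),proj("side",[o+R[:,2]*.04],cs)
f=lambda q:np.r_[[cv2.pointPolygonTest(hull(q)[0],(float(x),float(y)),True) for x,y in cn],np.array(q[2:])*8]
s=LS(f,[.503,.1615,0,0],x_scale=[.01,.01,.1,.1],diff_step=1e-3,loss="soft_l1");print(len(cn),s.x[:2],"tilt",np.degrees(s.x[2:]),"rms",np.sqrt((s.fun[:-2]**2).mean()),"knob top pred",hull(s.x)[1])
R=Rn.from_euler('xyz',[180,-35,-194],degrees=True);z=R.as_matrix()[:,2];x=R.as_matrix()[:,0];print("z",z,"x",x)
tcp=np.array([.503,.1615,.09])-z*.20-x*.05;print("view tcp",tcp);plan(tcp,R)
E
```

```text
s3 4 [245, 245, 245, 245] [199, 200, 201, 202]
s8 0 [] []
side9 0 [] []
0 [0.503  0.1615] tilt [0. 0.] rms nan knob top pred [[223.8366634  171.44434962]]
z [-0.55653876  0.1387607  -0.81915204] x [-0.79481973  0.19817082  0.57357644]
view tcp [0.65404874 0.12383932 0.22515159]
travel now-axes mm [ -0.7 -88.4  50.2] after-turn axes [-69.7 -72.9  12.4] twist [-0.1814  0.5945  0.5728]<stdin>:16: RuntimeWarning: Mean of empty slice.
  ret = ret.dtype.type(ret / rcount)
```

```bash
python3 - <<'E'
from to import *
plan([.666,.119,.205],Rn.from_euler('xyz',[180,-20,-194],degrees=True))
E
```

```text
travel now-axes mm [-10.3 -96.9  70.4] after-turn axes [-83.  -74.7  44.5] twist [-0.104   0.3406  0.5856]
```

```bash
python3 -m crank '[{"gripper":56,"travel":[-5,-45,0],"twist":[0,0,0]},{"gripper":56,"travel":[-5,-52,0],"twist":[0,0,0]},{"gripper":20,"travel":[0,0,35],"twist":[0,0,0]},{"gripper":20,"travel":[0,0,35],"twist":[0,0,0]},{"gripper":20,"travel":[0,0,0],"twist":[-0.026,0.085,0.146]},{"gripper":20,"travel":[0,0,0],"twist":[-0.026,0.085,0.146]},{"gripper":20,"travel":[0,0,0],"twist":[-0.026,0.085,0.146]},{"gripper":20,"travel":[0,0,0],"twist":[-0.026,0.085,0.146]},{"gripper":20,"travel":[0,0,0],"twist":[0,0,0]},{"gripper":20,"travel":[0,0,0],"twist":[0,0,0]}]'
python3 - <<'E'
from to import *
from scipy.optimize import least_squares as LS
c=bot.calibration("wrist");np.save("w10.npy",c,allow_pickle=True);im=bot.camera("wrist")[:,:,::-1].copy();cv2.imwrite("pics/w10.png",im);cv2.imwrite("pics/s10.png",bot.camera("side")[:,:,::-1])
print(bot.get_obs()['q'].round(0))
h=cv2.cvtColor(im,cv2.COLOR_BGR2HSV)
for nm,lo,hi in(("orange",(3,190,120),(14,255,255)),("blue",(105,120,30),(130,255,255)),("yellow",(18,120,60),(34,255,255))):
    n,l,st,ce=cv2.connectedComponentsWithStats(cv2.inRange(h,lo,hi))
    for k in range(1,n):
        if st[k,4]>40: print(nm,st[k],ce[k].round(1))
for t in(-9,-14.2,-19):
    u=np.array([np.cos(np.radians(t)),np.sin(np.radians(t))]);C=[.503,.1615]
    print(t,"label",proj("wrist",[[*(C+.055*u),.062]],c).round(1),"ptr",proj("wrist",[[*(C+.075*u),.012]],c).round(1))
a=np.linspace(0,2*np.pi,361)
A=np.vstack([proj("wrist",np.c_[.503+.057*np.cos(a),.1615+.057*np.sin(a),0*a+z],c) for z in(.137,.145)]);print("flange exp",A.min(0),A.max(0),"knob",proj("wrist",[[.503,.1615,.177]],c))
E
```

```text
time: 37.83
ee_pos: [0.6339, 0.1124, 0.2174]
tcp_rot: [-179.6, -21.6, 166.2]
wrist_force: [0.5, -0.0, -0.2]
opening: 0.0201
grasp_force: 0.0
[  7.  51.  71. 131.   7.  19.]
orange [538 367  22  26 356] [551.3 378.1]
blue [ 264  140   75   31 1019] [298.7 154.3]
yellow [281 158  39   8 188] [299.  162.1]
-9 label [[303.3 164.4]] ptr [[302.1 194.7]]
-14.2 label [[297.8 164.6]] ptr [[295.5 194.9]]
-19 label [[292.8 164.3]] ptr [[289.5 194.6]]
flange exp [223.41348587  -9.19463406] [383.07965973 142.52853864] knob [[306.45132783  36.5009199 ]]
```

```bash
python3 - <<'E'
from to import *
from scipy.optimize import least_squares as LS
print(bot.get_obs()['q'].round(2))
c=np.load("w10.npy",allow_pickle=True).item();im=cv2.imread("pics/w10.png")
h=cv2.cvtColor(im,cv2.COLOR_BGR2HSV)[170:225,250:350]
n,l,st,ce=cv2.connectedComponentsWithStats(cv2.inRange(h,(3,215,40),(14,255,255)))
for k in range(1,n):
    if st[k,4]>20: print("orange",st[k],(ce[k]+[250,170]).round(1))
a=np.linspace(0,2*np.pi,361)
def run(cam,c,im,sel,q0):
    im=im.astype(int);m=((im[:,:,2]-im[:,:,0]>14)&(im[:,:,2]/(im[:,:,0]+1)>1.5)).astype('uint8')
    x0,y0,x1,y1=sel;k=np.zeros_like(m);k[y0:y1,x0:x1]=m[y0:y1,x0:x1]
    cn=max(cv2.findContours(k,0,1)[0],key=cv2.contourArea)[:,0].astype(int);print(cam,"bbox",cn.min(0),cn.max(0))
    cn=cn[(cn[:,0]>x0)&(cn[:,0]<x1-1)&(cn[:,1]>y0+ (14 if cam=="side" else 1))&(cn[:,1]<y1-1)]
    def hull(q):
        R=Rn.from_rotvec([q[2],q[3],0]).as_matrix();o=np.array([q[0],q[1],.137+q[4]])
        pt=lambda t:o+R[:,2]*t+.057*(np.cos(a)[:,None]*R[:,0]+np.sin(a)[:,None]*R[:,1])
        return cv2.convexHull(proj(cam,np.vstack([pt(0),pt(.008)]),c).astype(np.float32)),proj(cam,[o+R[:,2]*.04],c)
    f=lambda q:np.r_[[cv2.pointPolygonTest(hull(q)[0],(float(x),float(y)),True) for x,y in cn],np.array(q[2:4])*8,q[4]*500]
    s=LS(f,q0,x_scale=[.01,.01,.1,.1,.005],diff_step=1e-3,loss="soft_l1")
    print(len(cn),s.x[:2].round(4),"dz",s.x[4].round(4),"tilt",np.degrees(s.x[2:4]).round(1),"rms",np.sqrt((s.fun[:-3]**2).mean()).round(2),"knob",hull(s.x)[1])
run("side",None or bot.calibration("side"),cv2.imread("pics/side9.png"),(196,166,252,202),[.503,.1615,.01,.01,.001])
run("wrist",c,im,(200,0,400,140),[.503,.1615,.01,.01,.001])
E
```

```text
[  6.74  50.6   70.74 130.52   7.01  19.22]
orange [ 39  15  14  19 237] [295.9 193.6]
side bbox [202 168] [245 194]
54 [0.5124 0.1793] dz -0.0004 tilt [ 2.2 -3.6] rms 0.4 knob [[222.60655069 168.35574803]]
wrist bbox [225   0] [382 138]
353 [0.4993 0.1632] dz -0.0046 tilt [-0.2 -1.2] rms 0.38 knob [[306.94158839  33.64944214]]
```

```bash
python3 -m crank '[{"gripper":20,"travel":[0,0,0],"twist":[0.026,-0.085,-0.146]},{"gripper":20,"travel":[0,0,0],"twist":[0.026,-0.085,-0.146]},{"gripper":20,"travel":[0,0,-20],"twist":[0.026,-0.085,-0.146]},{"gripper":20,"travel":[0,0,-20],"twist":[0,0,0]},{"gripper":20,"travel":[0,0,0],"twist":[0,0,0]},{"gripper":20,"travel":[0,0,0],"twist":[0,0,0]}]'
python3 -c "
from workcell import bot
print(bot.get_obs()['q'].round(1));print(bot.job_done())"
```

```text
time: 38.67
ee_pos: [0.6413, 0.1123, 0.2547]
tcp_rot: [178.6, -6.8, -168.5]
wrist_force: [0.5, -0.1, -0.4]
opening: 0.0198
grasp_force: 0.0
[  9.4  31.3  48.1 113.6   1.2  -2.1]
the job is handed in; nothing more can be done
None
```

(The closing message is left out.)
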